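Lock the probe head into its bench mount

TASK

Two identical round bench mounts stand on the bench, and a dark probe head has been set into one of them, but its lock collar is still open. Turn that mount's collar clockwise (seen from above) until its lever is home at the locked mark, against the stop pin, and let go. Leave the probe head seated and upright, and leave the empty mount's collar as it is.

Things in the scene. Friction and masses are not known exactly. Their poses are not given: they have to be found in the camera images.
- probe_mount: fixed mount holding the probe head: grey round plate, 132 mm across, 10 thick; origin: centre of its underside, on the collar's axis, z up. Bright ribbed captive collar, 58 mm outer, 38 inner diameter, 16 to 42 mm above the bench. Locked, its lever points along the mount's own -x at a solid dark bar mark (open mark: dark hoop) and meets a steel stop pin, top 24 mm above the bench
- probe_ring (a joint): its collar's turn, rad: 0 open, 1.15 locked (hard stop); grows clockwise from above. Lever points at pi + 1.15 - value counter-clockwise from the mount's +x. Starts at 0 to 0.35; stiff (0.12 N m), stays put. Lever: low arm and black upright end paddle, 10 mm thick along the turn, 41 to 57 mm from the axis, 19 to 55 mm above the bench. Grip collar or paddle from above
- probe_head: loose dark grey stepped round part, about 90 g: foot 33 mm across, 24 high, upper part 23 across, 46 high in all. Stands upright in the collar's bore with about 2 to 3 mm play all round, on a seat 18 mm above the bench: foot level with the collar's top, upper part standing out above it to 64 mm above the bench. Origin: centre of its underside, z up
- spare_lever (a point): top of the lever paddle, 49 mm from the collar's axis and 55 mm above the bench, of the other mount: identical but empty (nothing in its bore). A bystander: its collar must stay as it is. (Right of both mounts, about x 0.5, y -0.3, a test fixture stands with its lid up: go over or round it)

How it is judged:
By the outcome, as a careful person would: the job done as asked, in the order asked, and still so for the second after the job is handed in, with the robot touching nothing.
It also fails if it takes over 40 s, if anything falls off the work surface, if the arm or the gripper's body presses on something with over 40 N, if the wrist force passes 120 N, or if a joint passes its speed limit or range.

ROBOT

A 6-joint arm with a two-finger parallel gripper is mounted at the origin on a cart in front of the work surface, level with it; the furniture and walls round the work are solid. World frame = base frame: x ahead of the robot, y to its left, z up, the work surface at z = 0. Lengths are in m, angles in rad, forces in N, time in s.
With the tool pointing down it reaches from about 0.225 to 0.875 m from the base axis. Payload 3.4 kg.
Tool frame: the origin (TCP) lies at the very end of the fingers, on their centre line; the grasp point (between the pads) lies 19 mm behind it (manip.pinch_z is the distance from the TCP to the grasp point, in m); z points along the fingers, y is the line along which they close (so a half turn about z gives the same grasp; the last joint's range is limited). The gripper opens to 85 mm and grips with 20 to 120 N. Pads are 22 mm wide; open, the fingers measure 114 mm over their backs; the gripper's body (76 mm by 85 mm) begins 54 mm behind the grasp point. The pads swing forward as they close: fully open they stand 13 mm farther back than shut.
Start: joints at [1.13, 0.276, 1.505, -0, 1.361, -0.121], TCP at [0.181, 0.546, 0.204] pointing down, gripper open.
Joint ranges: [-2.89, 2.89], [-0.75, 2.08], [0.22, 2.7], [-1.18, 4.32], [0.11, 2.71], [-2.7, 2.7]. Speed limits (rad/s): [2.57, 2.57, 3.14, 3.14, 3.14, 3.14].

INTERFACE

Orientations are given as a unit quaternion [w, x, y, z].
In Python, from rig import manip gives the robot as it stands. The module is installed in compiled form; this text tells all that it offers.
- The arm moves only by the shell command python3 -m jog 'ROWS' [FORCE]. ROWS is JSON, a list of rows, each an object of numbers: "dx", "dy", "dz": the shift along the tool's x, y, z each as a share of 25 cm, from -1 to 1; "ax", "ay", "az": the turn, a rotation vector about the tool's x, y, z each as a share of 90 degrees, from -1 to 1; "grip": the opening, from -1 (shut) to 1 (fully open), so that 0 is half open. A call has 1 to 5 rows; each row is the pose to reach, as a shift and turn from the pose commanded when the call began, along the tool's axes at that moment; what a row does not reach only later rows make up. A row lasts 1/12 s, in which the tool goes at most 41.7 mm and 7.16 degrees, less where a joint would pass 70% of its speed; a pose out of reach is approached as far as the arm can. A call with a number of a shift or a turn outside -1 to 1 is refused whole. A call with a gripper value outside its range is refused whole. The fingers move at their own pace and stop on an object; FORCE is the grip in N (left out, the last holds). Time passes only in rows, so rows that repeat a pose let the fingers close. It gives the time, the measured TCP pose, the force, the opening and the grip force at its end, in the units of the state.
- manip.get_state(): the state, without advancing time (a new reading comes with each control period).
- manip.get_image(name): name is "side" or "top" or "wrist"; returns a dict with "img" (400x640x3 uint8, red, green, blue), "mtx" (3x3 intrinsics, pixels), "world_to_cam" (4x4, takes a point from world to camera coordinates); the wrist camera has in their place "T_tool_cam" (4x4, takes a point from camera to tool coordinates, whose origin is the TCP and whose axes are the flange's). Camera axes: x right, y down, z forward; pixel columns grow to the right and rows downward; lengths in m; the calibration is good to about 2 mm. A picture is of the moment at which its call begins: read the wrist's pose just before it. There is no depth.
- manip.sign_off(): hands the job in; it is judged then, once.
The state is a dict: "clock": time; "qpos": joint angles; "qd": joint speeds; "effort": joint torques, N m; "position": TCP position; "ee_rot": TCP orientation; "contact_force": force on the tool from outside, world axes, zero at the start; "moment": the same for the moment, N m; "width": finger opening in m; "gripper_force": force on a finger pad.
Only numpy, scipy, OpenCV 4.12 (cv2) and the standard library are available. Lean on these libraries where they do the work, as an engineer would, in place of code of your own. Each camera call takes 0.05 s, during which the arm holds its last target. There are 200 camera calls.

## Working session

There is one attempt and no reset: what is moved stays moved. The work goes in short steps, Python scripts to look and compute and a shell command to move; the robot and the scene stay as the last step left them, time stands still between calls to the robot, and variables do not carry over. Pictures are saved under pics/ and viewed, at most 10 in all, crops included, and the job is handed in when it is done.

```bash
mkdir -p pics
cat > h.py <<'E'
import numpy as np,cv2
from rig import manip
from scipy.spatial.transform import Rotation as R
def cam(n):
    s=manip.get_state(); d=manip.get_image(n); K=d["mtx"]
    if n=="wrist":
        q=s["ee_rot"]; T=np.eye(4); T[:3,:3]=R.from_quat([q[1],q[2],q[3],q[0]]).as_matrix(); T[:3,3]=s["position"]
        C=T@d["T_tool_cam"]
    else: C=np.linalg.inv(d["world_to_cam"])
    return d["img"],np.array(K),C
def ray(K,C,u,v,z):
    r=C[:3,:3]@np.linalg.solve(K,[u,v,1.]); o=C[:3,3]
    return o+r*(z-o[2])/r[2]
def proj(K,C,p):
    c=np.linalg.inv(C)@np.append(p,1); q=K@c[:3]; return q[:2]/q[2]
E
python3 - <<'E'
from h import *
for n in("top","side"):
    i,K,C=cam(n); cv2.imwrite(f"pics/{n}0.png",i[...,::-1]); np.savez(f"{n}0",i=i,K=K,C=C); print(n,C[:3].round(3),K[0,0])
print(manip.get_state(),manip.pinch_z)
E
```

```text
top [[-0.009 -0.988  0.155  0.387]
 [-1.     0.008 -0.007  0.11 ]
 [ 0.006 -0.155 -0.988  0.92 ]] 480.50921235113964
side [[ 0.987 -0.12   0.109  0.425]
 [-0.161 -0.659  0.735 -0.521]
 [-0.017 -0.743 -0.669  0.624]] 451.74652024210866
{'clock': 0.1, 'qpos': array([ 1.12999866e+00,  2.76497842e-01,  1.50601085e+00,  2.01083047e-05,
        1.36068721e+00, -1.21032855e-01]), 'qd': array([-0.00202128, -0.0007794 , -0.00390457, -0.0002945 , -0.00124321,
       -0.00026545]), 'effort': array([ 5.10444806e-04, -4.17703092e+01, -2.46405065e+01, -3.32495283e-04,
        5.79180516e-03, -1.36894494e-05]), 'position': array([0.18054231, 0.54537974, 0.20314386]), 'ee_rot': array([-2.31684185e-04,  1.59204139e-01,  9.87245359e-01, -7.67475892e-04]), 'contact_force': array([ 0.23314882, -0.09324873, -0.19311097]), 'moment': array([ 0.0037716 ,  0.06167513, -0.02767024]), 'gripper_force': 0.0, 'width': 0.08527830791269986} 0.0187
```

View pics/top0.png

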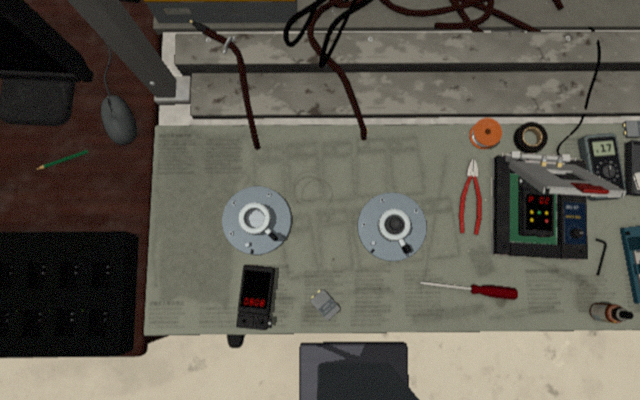

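View pics/side0.png

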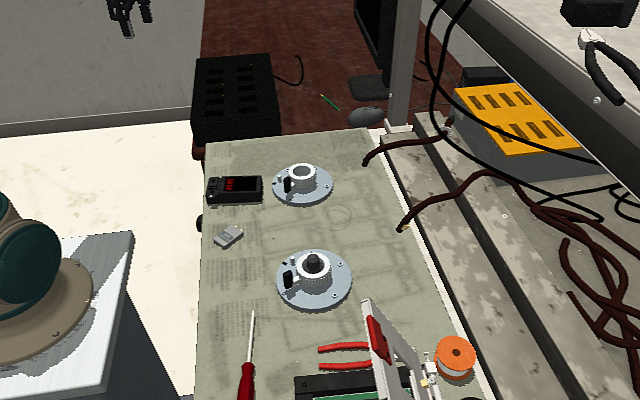

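The occupied mount is the right one: its dark head is at about (393,226) in the top view and (313,263) in the side view. The empty mount is on the left, at about (257,218) in the top view. Next I'll enlarge both views and measure.

Run:
```python
from h import *
t=np.load("top0.npz");s=np.load("side0.npz")
a=cv2.resize(t["i"][186:266,350:436],None,fx=4.6,fy=4.6,interpolation=cv2.INTER_CUBIC)
b=cv2.resize(s["i"][240:320,270:356],None,fx=4.6,fy=4.6,interpolation=cv2.INTER_CUBIC)
cv2.imwrite("pics/crop0.png",np.hstack([a,b])[...,::-1])
# plate fit (top): bluish grey
for n,d,(u0,v0,u1,v1) in(("top",t,(350,186,436,266)),("side",s,(265,240,360,320))):
    i=d["i"].astype(int);K,C=d["K"],d["C"]
    m=np.zeros(i.shape[:2],np.uint8); w=i[v0:v1,u0:u1]
    m[v0:v1,u0:u1]=((w[...,2]-w[...,0])>8)*255
    c=max(cv2.findContours(m,0,1)[0],key=cv2.contourArea)
    h=cv2.convexHull(c)[:,0]
    P=np.array([ray(K,C,u,v,.01)[:2] for u,v in h],np.float32)
    print(n,"plate",cv2.minEnclosingCircle(P),cv2.fitEllipse(P),len(c))
    g=i.min(2); m2=np.zeros_like(m); m2[v0:v1,u0:u1]=(g[v0:v1,u0:u1]>190)*255
    c=max(cv2.findContours(m2,0,1)[0],key=cv2.contourArea);P=np.array([ray(K,C,u,v,.042)[:2] for u,v in cv2.convexHull(c)[:,0]],np.float32)
    print("collar",cv2.minEnclosingCircle(P),cv2.fitEllipse(P))
    m3=np.zeros_like(m); m3[v0:v1,u0:u1]=(i.max(2)[v0:v1,u0:u1]<50)*255
    _,_,st,ce=cv2.connectedComponentsWithStats(m3)
    for k in range(1,len(st)):
        if st[k,4]>8: print(st[k],ce[k].round(1),[ray(K,C,*ce[k],z)[:2].round(4) for z in(.01,.055,.064)])
```

```text
top plate ((0.4813975691795349, -0.027165325358510017), 0.0653017982840538) ((0.48037663102149963, -0.027349837124347687), (0.12810750305652618, 0.12941974401474), 9.020369529724121) 204
collar ((0.4477565288543701, -0.03866548091173172), 0.004139868076890707) ((0.44775161147117615, -0.039274804294109344), (0.0042280396446585655, 0.008690180256962776), 124.25875091552734)
[388 217  16  16  97] [395.6 224.5] [array([ 0.4833, -0.0349]), array([ 0.4785, -0.0278]), array([ 0.4775, -0.0263])]
[402 245   9   9  55] [406.3 248.7] [array([ 0.4372, -0.0537]), array([ 0.4347, -0.0456]), array([ 0.4342, -0.044 ])]
side plate ((0.48002099990844727, -0.029273051768541336), 0.0671619325876236) ((0.4811725914478302, -0.02892919071018696), (0.1298556625843048, 0.13256366550922394), 139.16517639160156) 211
collar ((0.4820150136947632, -0.025456909090280533), 0.030762575566768646) ((0.48181331157684326, -0.02680225856602192), (0.05787011608481407, 0.05832645669579506), 115.7625732421875)
[307 260  16  14 138] [313.6 267. ] [array([ 0.4853, -0.0065]), array([ 0.4809, -0.0443]), array([ 0.48  , -0.0518])]
[283 270  10  19 142] [287.6 279.2] [array([ 0.4373, -0.0255]), array([ 0.4364, -0.0618]), array([ 0.4362, -0.0691])]
[340 292   9   9  12] [344.8 295.9] [array([ 0.5269, -0.0769]), array([ 0.5195, -0.1095]), array([ 0.518, -0.116])]
```

View pics/crop0.png

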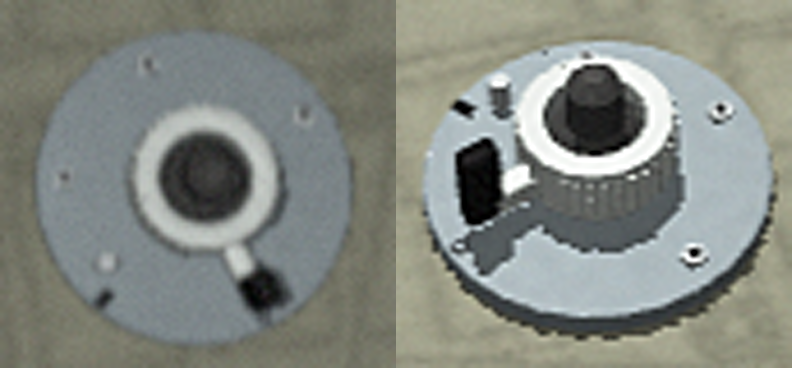

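The centre is about (0.481, -0.028): the plate and collar fits from both views agree within 2 mm. The paddle's radius measures 49 mm as it should, and the lever points at about 201°. The pin and bar lie at about 138°, so the turn is clockwise by about 63°. I'll grip the collar from above with the fingers square to the lever, which needs a closing line of about 111°. First I move over it.

```bash
for k in 1 2 3; do :; done
python3 -m jog '[{"dx":-0.465,"dy":-0.45,"grip":1},{"dx":-0.465,"dy":-0.45,"grip":1},{"dx":-0.465,"dy":-0.45,"grip":1},{"dx":-0.465,"dy":-0.45,"grip":1},{"dx":-0.465,"dy":-0.45,"grip":1}]' 40
python3 -m jog '[{"dx":-0.465,"dy":-0.45,"grip":1},{"dx":-0.465,"dy":-0.45,"grip":1},{"dx":-0.465,"dy":-0.45,"grip":1},{"dx":-0.465,"dy":-0.45,"grip":1},{"dx":-0.465,"dy":-0.45,"grip":1}]'
python3 -m jog '[{"dx":-0.465,"dy":-0.45,"grip":1},{"dx":-0.465,"dy":-0.45,"grip":1},{"dx":-0.465,"dy":-0.45,"grip":1},{"dx":-0.465,"dy":-0.45,"grip":1},{"dx":-0.465,"dy":-0.45,"grip":1}]'
python3 -m jog '[{"dx":-0.465,"dy":-0.45,"grip":1},{"dx":-0.465,"dy":-0.45,"grip":1},{"dx":-0.465,"dy":-0.45,"grip":1},{"dx":-0.465,"dy":-0.45,"grip":1},{"dx":-0.465,"dy":-0.45,"grip":1}]'
python3 -m jog '[{"az":-0.437},{"az":-0.437},{"az":-0.437},{"az":-0.437},{"az":-0.437}]'
python3 -m jog '[{"az":-0.04},{"az":-0.04},{"az":-0.04}]'
python3 - <<'E'
from h import *
i,K,C=cam("wrist"); cv2.imwrite("pics/w1.png",i[...,::-1]); np.savez("w1",i=i,K=K,C=C)
s=manip.get_state();print(s["position"],s["ee_rot"],s["qpos"],s["clock"]);print(proj(K,C,[.481,-.028,.042]))
E
```

```text
[0.18058755 0.54544374 0.20324609] [-1.94235017e-04  1.59228654e-01  9.87241481e-01 -6.75608279e-04] [ 1.12998924e+00  2.76440144e-01  1.50583691e+00 -1.36735365e-06
  1.36072155e+00 -1.20988144e-01] 0.15
[-18.09399038 523.75194552]schema error: expected keys dx, dy, dz, ax, ay, az, grip
schema error: expected keys dx, dy, dz, ax, ay, az, grip
schema error: expected keys dx, dy, dz, ax, ay, az, grip
schema error: expected keys dx, dy, dz, ax, ay, az, grip
schema error: expected keys dx, dy, dz, ax, ay, az, grip
schema error: expected keys dx, dy, dz, ax, ay, az, grip
```

View pics/w1.png

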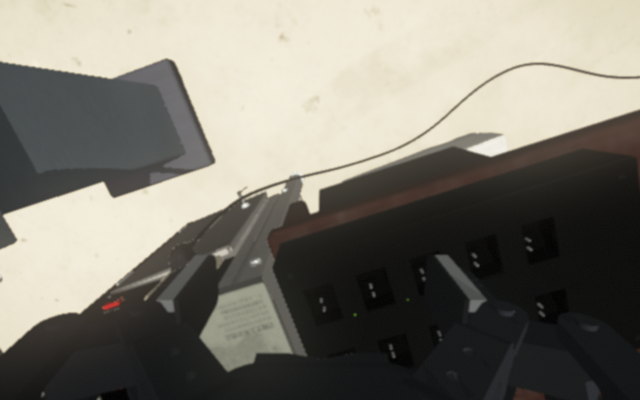

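The rows were refused because every key is required, so nothing moved. The picture just shows the start view with the fingers along the bottom.

```bash
python3 -m jog '[{"dx":-0.465,"dy":-0.45,"dz":0,"ax":0,"ay":0,"az":0,"grip":1},{"dx":-0.465,"dy":-0.45,"dz":0,"ax":0,"ay":0,"az":0,"grip":1},{"dx":-0.465,"dy":-0.45,"dz":0,"ax":0,"ay":0,"az":0,"grip":1},{"dx":-0.465,"dy":-0.45,"dz":0,"ax":0,"ay":0,"az":0,"grip":1},{"dx":-0.465,"dy":-0.45,"dz":0,"ax":0,"ay":0,"az":0,"grip":1}]' 40
python3 -m jog '[{"dx":-0.465,"dy":-0.45,"dz":0,"ax":0,"ay":0,"az":0,"grip":1},{"dx":-0.465,"dy":-0.45,"dz":0,"ax":0,"ay":0,"az":0,"grip":1},{"dx":-0.465,"dy":-0.45,"dz":0,"ax":0,"ay":0,"az":0,"grip":1},{"dx":-0.465,"dy":-0.45,"dz":0,"ax":0,"ay":0,"az":0,"grip":1},{"dx":-0.465,"dy":-0.45,"dz":0,"ax":0,"ay":0,"az":0,"grip":1}]'
```

```text
clock: 0.57
position: [0.2575, 0.3967, 0.2037]
ee_rot: [0.001, 0.161, 0.987, -0.002]
contact_force: [-0.4, 0.3, 0.3]
width: 0.0853
gripper_force: 0.0
clock: 0.98
position: [0.3333, 0.2542, 0.2039]
ee_rot: [0.001, 0.162, 0.987, -0.002]
contact_force: [-0.3, 1.1, -0.7]
width: 0.0853
gripper_force: 0.0
```

```bash
python3 -m jog '[{"dx":-0.465,"dy":-0.45,"dz":0,"ax":0,"ay":0,"az":0,"grip":1},{"dx":-0.465,"dy":-0.45,"dz":0,"ax":0,"ay":0,"az":0,"grip":1},{"dx":-0.465,"dy":-0.45,"dz":0,"ax":0,"ay":0,"az":0,"grip":1},{"dx":-0.465,"dy":-0.45,"dz":0,"ax":0,"ay":0,"az":0,"grip":1},{"dx":-0.465,"dy":-0.45,"dz":0,"ax":0,"ay":0,"az":0,"grip":1}]'
python3 -m jog '[{"dx":-0.465,"dy":-0.45,"dz":0,"ax":0,"ay":0,"az":0,"grip":1},{"dx":-0.465,"dy":-0.45,"dz":0,"ax":0,"ay":0,"az":0,"grip":1},{"dx":-0.465,"dy":-0.45,"dz":0,"ax":0,"ay":0,"az":0,"grip":1},{"dx":-0.465,"dy":-0.45,"dz":0,"ax":0,"ay":0,"az":0,"grip":1},{"dx":-0.465,"dy":-0.45,"dz":0,"ax":0,"ay":0,"az":0,"grip":1}]'
python3 -m jog '[{"dx":0,"dy":0,"dz":0,"ax":0,"ay":0,"az":-0.437,"grip":1},{"dx":0,"dy":0,"dz":0,"ax":0,"ay":0,"az":-0.437,"grip":1},{"dx":0,"dy":0,"dz":0,"ax":0,"ay":0,"az":-0.437,"grip":1},{"dx":0,"dy":0,"dz":0,"ax":0,"ay":0,"az":-0.437,"grip":1},{"dx":0,"dy":0,"dz":0,"ax":0,"ay":0,"az":-0.437,"grip":1}]'
python3 -m jog '[{"dx":0,"dy":0,"dz":0,"ax":0,"ay":0,"az":-0.04,"grip":1},{"dx":0,"dy":0,"dz":0,"ax":0,"ay":0,"az":-0.04,"grip":1},{"dx":0,"dy":0,"dz":0,"ax":0,"ay":0,"az":-0.04,"grip":1}]'
python3 - <<'E'
from h import *
i,K,C=cam("wrist"); cv2.imwrite("pics/w2.png",i[...,::-1]); np.savez("w2",i=i,K=K,C=C)
s=manip.get_state();print(s["position"],s["ee_rot"],s["qpos"],s["clock"]);print(proj(K,C,[.481,-.028,.042]))
E
```

```text
clock: 1.4
position: [0.4093, 0.1111, 0.204]
ee_rot: [0.002, 0.162, 0.987, -0.001]
contact_force: [-0.0, 0.0, 0.6]
width: 0.0853
gripper_force: 0.0
clock: 1.82
position: [0.4848, -0.0323, 0.2036]
ee_rot: [0.002, 0.162, 0.987, -0.001]
contact_force: [-0.2, 0.2, -0.0]
width: 0.0852
gripper_force: 0.0
clock: 2.23
position: [0.4806, -0.0259, 0.2036]
ee_rot: [-0.0, -0.155, 0.988, 0.001]
contact_force: [-0.4, 0.5, 0.4]
width: 0.0853
gripper_force: 0.0
clock: 2.48
position: [0.4806, -0.0263, 0.2037]
ee_rot: [-0.0, -0.183, 0.983, 0.0]
contact_force: [0.0, -0.3, 0.0]
width: 0.0854
gripper_force: 0.0
[ 0.48066485 -0.02649116  0.20378355] [-7.33409655e-05 -1.82557876e-01  9.83195064e-01  2.88667020e-04] [-2.00121796e-01  1.34474862e-01  1.69250494e+00  4.96602265e-04
  1.31496503e+00 -2.13821873e+00] 2.5333
[318.87492158 178.96299847]
```

View pics/w2.png

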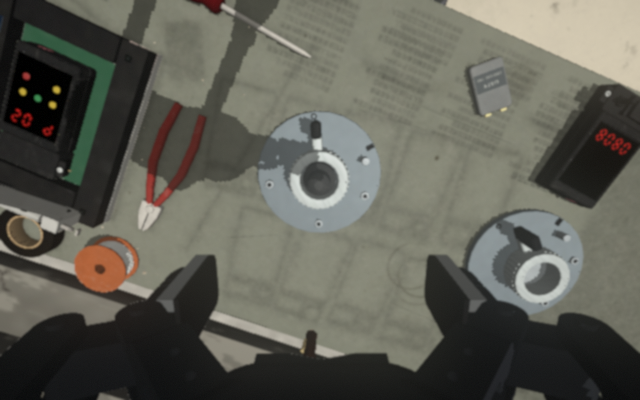

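The wrist view shows the mount at (319,175), the lever pointing up at (317,130), square to the fingers, and the dark bar at (370,147). Next I'll refine the centre, lever and mark from this view.

Run:
```python
from h import *
d=np.load("w2.npz");i=d["i"].astype(int);K,C=d["K"],d["C"]
def rg(m,b):
    o=np.zeros(m.shape,np.uint8);o[b[1]:b[3],b[0]:b[2]]=m[b[1]:b[3],b[0]:b[2]]*255;return o
m=rg(i.min(2)>165,(280,135,355,215))
c=max(cv2.findContours(m,0,1)[0],key=cv2.contourArea)
P=np.array([ray(K,C,u,v,.042)[:2] for u,v in cv2.convexHull(c)[:,0]],np.float32)
print("collar",cv2.minEnclosingCircle(P),cv2.fitEllipse(P))
for nm,b,z in(("paddle",(305,115,330,141),.055),("bar",(360,138,378,156),.01),("head",(300,160,340,200),.064)):
    m=rg(i.max(2)<60,b);_,_,st,ce=cv2.connectedComponentsWithStats(m)
    k=1+np.argmax(st[1:,4]);p=ray(K,C,*ce[k],z)[:2];r=p-[.4815,-.0275]
    print(nm,st[k],ce[k],p,np.hypot(*r),np.degrees(np.arctan2(r[1],r[0]))%360)
# plate
m=rg((i[...,2]-i[...,0])>8,(250,100,390,240))
c=max(cv2.findContours(m,0,1)[0],key=cv2.contourArea)
P=np.array([ray(K,C,u,v,.01)[:2] for u,v in cv2.convexHull(c)[:,0]],np.float32)
print("plate",cv2.minEnclosingCircle(P),cv2.fitEllipse(P))
```

```text
collar ((0.4827326238155365, -0.026638634502887726), 0.028942253440618515) ((0.4825086295604706, -0.026856804266572), (0.05611931160092354, 0.05749550461769104), 50.66061019897461)
paddle [311 121   9  17 128] [315.015625 129.21875 ] [ 0.43712933 -0.04849689] 0.04908793908177211 205.32424337317957Traceback (most recent call last):
  File "<stdin>", line 11, in <module>
    return _wrapfunc(a, 'argmax', axis=axis, out=out, **kwds)
    return bound(*args, **kwds)
ValueError: attempt to get argmax of an empty sequence
```

The collar's centre is (0.482, -0.027), consistent with the other views. I descend onto it and close.

```bash
python3 -m jog '[{"dx":-0.005,"dy":-0.004,"dz":0.15,"ax":0,"ay":0,"az":0,"grip":1},{"dx":-0.005,"dy":-0.004,"dz":0.3,"ax":0,"ay":0,"az":0,"grip":1},{"dx":-0.005,"dy":-0.004,"dz":0.45,"ax":0,"ay":0,"az":0,"grip":1},{"dx":-0.005,"dy":-0.004,"dz":0.54,"ax":0,"ay":0,"az":0,"grip":1},{"dx":-0.005,"dy":-0.004,"dz":0.54,"ax":0,"ay":0,"az":0,"grip":1}]'
python3 -m jog '[{"dx":0,"dy":0,"dz":0.07,"ax":0,"ay":0,"az":0,"grip":1},{"dx":0,"dy":0,"dz":0.14,"ax":0,"ay":0,"az":0,"grip":1},{"dx":0,"dy":0,"dz":0.215,"ax":0,"ay":0,"az":0,"grip":1},{"dx":0,"dy":0,"dz":0.215,"ax":0,"ay":0,"az":0,"grip":1}]'
python3 -m jog '[{"dx":0,"dy":0,"dz":0,"ax":0,"ay":0,"az":0,"grip":0},{"dx":0,"dy":0,"dz":0,"ax":0,"ay":0,"az":0,"grip":0},{"dx":0,"dy":0,"dz":0,"ax":0,"ay":0,"az":0,"grip":0},{"dx":0,"dy":0,"dz":0,"ax":0,"ay":0,"az":0,"grip":0},{"dx":0,"dy":0,"dz":0,"ax":0,"ay":0,"az":0,"grip":0}]' 40
python3 -m jog '[{"dx":0,"dy":0,"dz":0,"ax":0,"ay":0,"az":0,"grip":0},{"dx":0,"dy":0,"dz":0,"ax":0,"ay":0,"az":0,"grip":0},{"dx":0,"dy":0,"dz":0,"ax":0,"ay":0,"az":0,"grip":0}]' 40
python3 - <<'E'
from h import *
i,K,C=cam("wrist"); cv2.imwrite("pics/w3.png",i[...,::-1])
s=manip.get_state();print(s["moment"],s["qpos"])
E
```

```text
clock: 2.95
position: [0.4779, -0.0267, 0.0645]
ee_rot: [-0.005, -0.182, 0.983, 0.002]
contact_force: [-1.7, 0.3, -0.2]
width: 0.0854
gripper_force: 0.0
clock: 3.28
position: [0.4811, -0.0275, 0.0139]
ee_rot: [-0.002, -0.183, 0.983, 0.001]
contact_force: [-0.1, -0.2, -0.1]
width: 0.0856
gripper_force: 0.0
clock: 3.7
position: [0.483, -0.0281, 0.0161]
ee_rot: [0.001, -0.183, 0.983, -0.0]
contact_force: [0.4, -0.3, 0.2]
width: 0.0428
gripper_force: 0.0
clock: 3.95
position: [0.4823, -0.028, 0.0153]
ee_rot: [0.0, -0.183, 0.983, -0.0]
contact_force: [-0.2, 0.1, -0.1]
width: 0.043
gripper_force: 0.0
[ 0.01295949 -0.01648813  0.01836811] [-2.02148054e-01  3.29956123e-01  1.96936133e+00  1.49123033e-04
  8.42195863e-01 -2.14103189e+00]
```

View pics/w3.png

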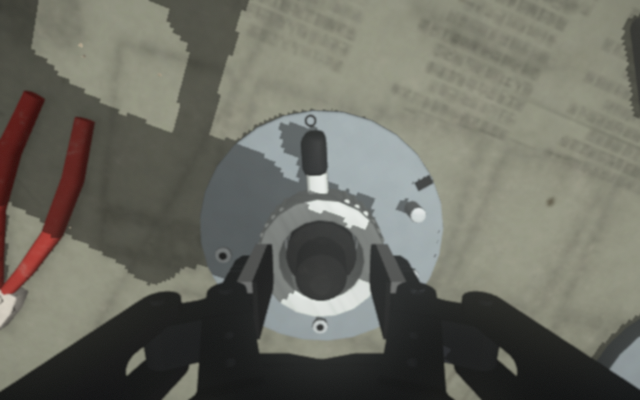

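The fingers closed to 43 mm with no contact, which is narrower than the 58 mm collar. I'll work out where the pads are relative to the collar before going on.

Run:
```python
from h import *
i,K,C=cam("wrist"); s=manip.get_state(); q=s["ee_rot"];Rm=R.from_quat([q[1],q[2],q[3],q[0]]).as_matrix()
print(s["position"],s["width"],"cam",C[:3,3])
for y in(-.0215,.0215):
  for z in(0,-.01,-.019,-.03):
    for x in(-.011,.011): print(y,z,x,proj(K,C,s["position"]+Rm@[x,y,z]).round())
for z in(.042,): print("collar c",proj(K,C,[.482,-.027,z]),[proj(K,C,np.array([.482,-.027,z])+Rm@[0,y,0]).round() for y in(-.029,.029)])
print("head top",proj(K,C,[.482,-.027,.064]),"paddle top", proj(K,C,[.4371,-.0485,.055]))
cv2.imwrite("pics/crop3.png",cv2.resize(i[180:360,200:440],None,fx=3,fy=3,interpolation=cv2.INTER_CUBIC)[...,::-1])
i,K,C=cam("side");cv2.imwrite("pics/side3.png",cv2.resize(i[200:330,240:400],None,fx=4.5,fy=4.5,interpolation=cv2.INTER_CUBIC)[...,::-1])
```

```text
[ 0.48225889 -0.02795833  0.01517368] 0.04258387342777942 cam [ 0.42114367 -0.05127361  0.18583043]
-0.0215 0 -0.011 [280. 258.]
-0.0215 0 0.011 [279. 219.]
-0.0215 -0.01 -0.011 [278. 266.]
-0.0215 -0.01 0.011 [277. 225.]
-0.0215 -0.019 -0.011 [276. 274.]
-0.0215 -0.019 0.011 [274. 231.]
-0.0215 -0.03 -0.011 [273. 286.]
-0.0215 -0.03 0.011 [271. 240.]
0.0215 0 -0.011 [361. 258.]
0.0215 0 0.011 [362. 219.]
0.0215 -0.01 -0.011 [363. 266.]
0.0215 -0.01 0.011 [364. 225.]
0.0215 -0.019 -0.011 [365. 274.]
0.0215 -0.019 0.011 [367. 231.]
0.0215 -0.03 -0.011 [368. 286.]
0.0215 -0.03 0.011 [370. 240.]
collar c [322.61466305 260.29772911] [array([258., 260.]), array([387., 260.])]
head top [322.85806483 284.03051987] paddle top [312.68165295 153.45700678]
```

View pics/side3.png

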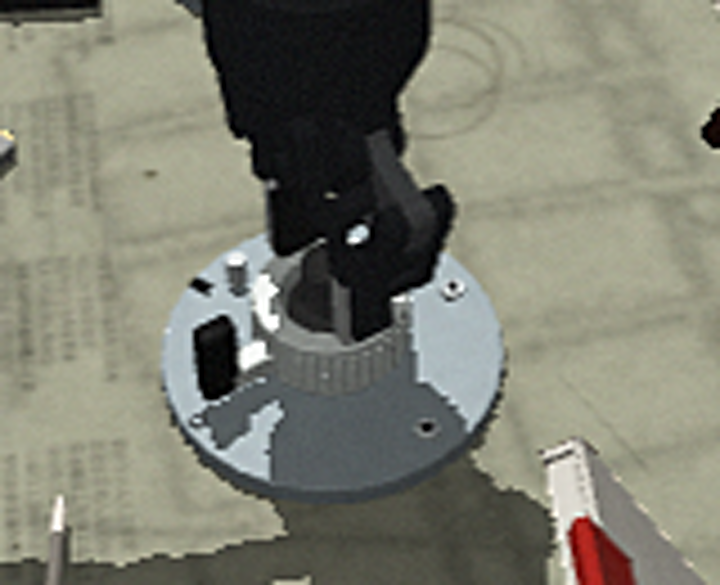

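View pics/crop3.png

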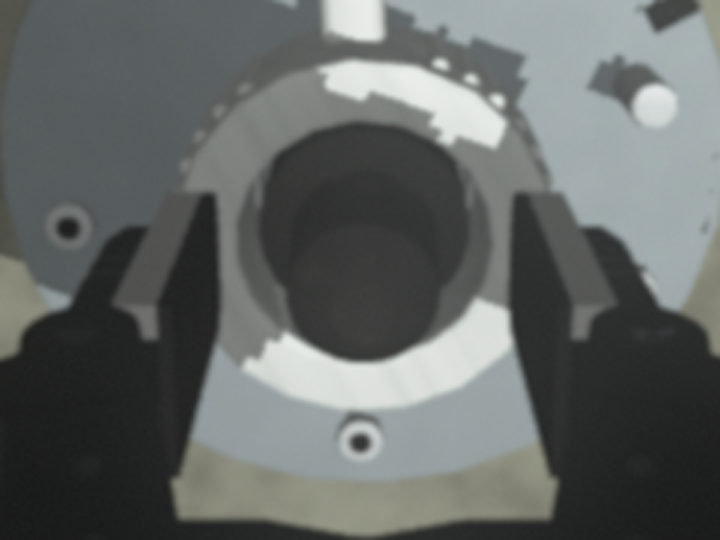

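The pads' ends sit above the collar's top, around z 0.045. The fingertips are therefore well behind the nominal TCP at this opening. I'll raise, shut the fingers and calibrate the tip offset from the image.

```bash
python3 -m jog '[{"dx":0,"dy":0,"dz":-0.15,"ax":0,"ay":0,"az":0,"grip":0},{"dx":0,"dy":0,"dz":-0.3,"ax":0,"ay":0,"az":0,"grip":0},{"dx":0,"dy":0,"dz":-0.3,"ax":0,"ay":0,"az":0,"grip":-0.7},{"dx":0,"dy":0,"dz":-0.3,"ax":0,"ay":0,"az":0,"grip":-0.7},{"dx":0,"dy":0,"dz":-0.3,"ax":0,"ay":0,"az":0,"grip":-0.7}]'
python3 -m jog '[{"dx":0,"dy":0,"dz":0,"ax":0,"ay":0,"az":0,"grip":-0.7},{"dx":0,"dy":0,"dz":0,"ax":0,"ay":0,"az":0,"grip":-0.7}]'
python3 - <<'E'
from h import *
i,K,C=cam("wrist"); s=manip.get_state()
q=s["ee_rot"];Rm=R.from_quat([q[1],q[2],q[3],q[0]]).as_matrix()
print(s["position"],s["width"])
for w in(s["width"]/2,.0215,.0427):
  for z in(0,-.015,-.03): print(round(w,4),z,[proj(K,C,s["position"]+Rm@[x,w,z]).round() for x in(-.011,.011)])
print(C[:3,:3].T@Rm)
cv2.imwrite("pics/w4.png",i[150:400,160:480][...,::-1].repeat(2,0).repeat(2,1))
E
```

```text
clock: 4.52
position: [0.4817, -0.0278, 0.0898]
ee_rot: [-0.0, -0.183, 0.983, 0.0]
contact_force: [-1.3, 0.1, -0.7]
width: 0.0128
gripper_force: 0.0
clock: 4.68
position: [0.481, -0.0277, 0.0887]
ee_rot: [-0.001, -0.183, 0.983, 0.001]
contact_force: [0.2, -0.5, 0.6]
width: 0.0124
gripper_force: 0.0
[ 0.48117449 -0.02776476  0.08882314] 0.012618045323129979
0.0063 0 [array([332., 258.]), array([333., 219.])]
0.0063 -0.015 [array([333., 271.]), array([334., 229.])]
0.0063 -0.03 [array([334., 286.]), array([335., 240.])]
0.0215 0 [array([361., 258.]), array([362., 219.])]
0.0215 -0.015 [array([364., 271.]), array([365., 229.])]
0.0215 -0.03 [array([368., 286.]), array([370., 240.])]
0.0427 0 [array([400., 258.]), array([403., 219.])]
0.0427 -0.015 [array([407., 271.]), array([410., 229.])]
0.0427 -0.03 [array([415., 286.]), array([419., 240.])]
[[ 9.06942884e-04  9.99999587e-01 -5.63945077e-05]
 [-9.65843014e-01  8.61351494e-04 -2.59126476e-01]
 [-2.59126321e-01  2.89481155e-04  9.65843396e-01]]
```

View pics/w4.png

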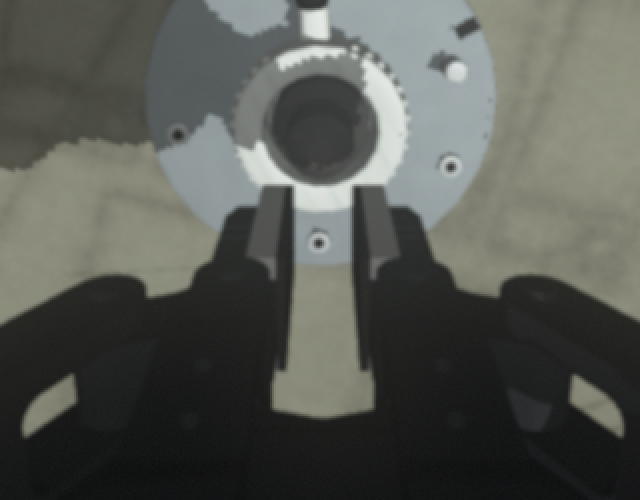

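At near-shut the tip edges at (306,242) and (336,242) put the real tips about 30–33 mm behind the reported TCP. Opening swings them about 13 mm further back, as stated. To get the tips about 10 mm below the collar's top, the reported TCP must be near z = -0.007. I descend there gently, watching the force.

```bash
python3 -m jog '[{"dx":0,"dy":0,"dz":0,"ax":0,"ay":0,"az":0,"grip":1},{"dx":0,"dy":0,"dz":0,"ax":0,"ay":0,"az":0,"grip":1},{"dx":0,"dy":0,"dz":0,"ax":0,"ay":0,"az":0,"grip":1},{"dx":0,"dy":0,"dz":0,"ax":0,"ay":0,"az":0,"grip":1},{"dx":0,"dy":0,"dz":0,"ax":0,"ay":0,"az":0,"grip":1}]'
python3 -m jog '[{"dx":0,"dy":0,"dz":0.1,"ax":0,"ay":0,"az":0,"grip":1},{"dx":0,"dy":0,"dz":0.2,"ax":0,"ay":0,"az":0,"grip":1},{"dx":0,"dy":0,"dz":0.3,"ax":0,"ay":0,"az":0,"grip":1},{"dx":0,"dy":0,"dz":0.3,"ax":0,"ay":0,"az":0,"grip":1},{"dx":0,"dy":0,"dz":0.3,"ax":0,"ay":0,"az":0,"grip":1}]'
python3 -m jog '[{"dx":0,"dy":0,"dz":0.03,"ax":0,"ay":0,"az":0,"grip":1},{"dx":0,"dy":0,"dz":0.06,"ax":0,"ay":0,"az":0,"grip":1},{"dx":0,"dy":0,"dz":0.09,"ax":0,"ay":0,"az":0,"grip":1},{"dx":0,"dy":0,"dz":0.09,"ax":0,"ay":0,"az":0,"grip":1},{"dx":0,"dy":0,"dz":0.09,"ax":0,"ay":0,"az":0,"grip":1}]'
python3 -m jog '[{"dx":0,"dy":0,"dz":0,"ax":0,"ay":0,"az":0,"grip":0.3},{"dx":0,"dy":0,"dz":0,"ax":0,"ay":0,"az":0,"grip":0.3},{"dx":0,"dy":0,"dz":0,"ax":0,"ay":0,"az":0,"grip":0.2},{"dx":0,"dy":0,"dz":0,"ax":0,"ay":0,"az":0,"grip":0.2},{"dx":0,"dy":0,"dz":0,"ax":0,"ay":0,"az":0,"grip":0.2}]' 40
```

```text
clock: 5.15
position: [0.4823, -0.028, 0.0901]
ee_rot: [-0.0, -0.183, 0.983, 0.0]
contact_force: [0.8, -0.3, -0.4]
width: 0.0728
gripper_force: 0.0
clock: 5.57
position: [0.4813, -0.0277, 0.0145]
ee_rot: [-0.001, -0.183, 0.983, 0.001]
contact_force: [0.2, 0.6, 0.4]
width: 0.0857
gripper_force: 0.0
clock: 5.98
position: [0.4821, -0.0279, -0.0075]
ee_rot: [-0.0, -0.183, 0.983, 0.0]
contact_force: [-0.2, 0.3, 0.3]
width: 0.085
gripper_force: 0.0
clock: 6.4
position: [0.4826, -0.0279, -0.0065]
ee_rot: [0.0, -0.183, 0.983, -0.0]
contact_force: [-0.7, -0.3, 5.4]
width: 0.0567
gripper_force: 41.6
```

It's gripped at 57 mm with 42 N. I turn about tool +z, which is clockwise from above.

```bash
python3 -m jog '[{"dx":0,"dy":0,"dz":0,"ax":0,"ay":0,"az":0.06,"grip":0.2},{"dx":0,"dy":0,"dz":0,"ax":0,"ay":0,"az":0.12,"grip":0.2},{"dx":0,"dy":0,"dz":0,"ax":0,"ay":0,"az":0.18,"grip":0.2},{"dx":0,"dy":0,"dz":0,"ax":0,"ay":0,"az":0.24,"grip":0.2},{"dx":0,"dy":0,"dz":0,"ax":0,"ay":0,"az":0.3,"grip":0.2}]'
python3 -m jog '[{"dx":0,"dy":0,"dz":0,"ax":0,"ay":0,"az":0.06,"grip":0.2},{"dx":0,"dy":0,"dz":0,"ax":0,"ay":0,"az":0.12,"grip":0.2},{"dx":0,"dy":0,"dz":0,"ax":0,"ay":0,"az":0.18,"grip":0.2},{"dx":0,"dy":0,"dz":0,"ax":0,"ay":0,"az":0.24,"grip":0.2},{"dx":0,"dy":0,"dz":0,"ax":0,"ay":0,"az":0.3,"grip":0.2}]'
python3 - <<'E'
from h import *
s=manip.get_state();print(s["moment"],s["qpos"])
i,K,C=cam("wrist"); cv2.imwrite("pics/w5.png",i[...,::-1])
E
```

```text
clock: 6.82
position: [0.4826, -0.028, -0.0065]
ee_rot: [0.001, 0.054, 0.999, -0.0]
contact_force: [-1.0, -0.2, 3.7]
width: 0.0568
gripper_force: 41.4
clock: 7.23
position: [0.4826, -0.028, -0.0065]
ee_rot: [0.001, 0.285, 0.958, 0.0]
contact_force: [-1.9, 0.2, 4.2]
width: 0.0563
gripper_force: 41.4
[0.08616569 0.1533088  0.12978835] [-2.02005717e-01  3.61636753e-01  1.99413160e+00 -2.20441229e-05
  7.84716528e-01 -1.19437170e+00]
```

View pics/w5.png

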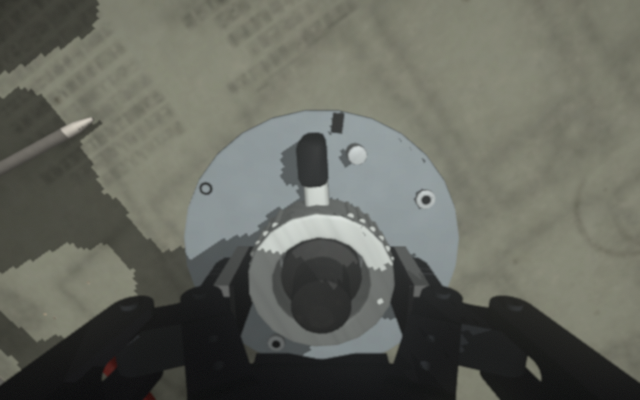

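The collar follows without slipping, with a moment of 0.13 N m. The lever at (313,158) is nearly at the pin (357,155) and the bar (337,122), with roughly 10° left. I continue in small turns until the moment rises.

```bash
python3 -m jog '[{"dx":0,"dy":0,"dz":0,"ax":0,"ay":0,"az":0.03,"grip":0.2},{"dx":0,"dy":0,"dz":0,"ax":0,"ay":0,"az":0.06,"grip":0.2},{"dx":0,"dy":0,"dz":0,"ax":0,"ay":0,"az":0.08,"grip":0.2},{"dx":0,"dy":0,"dz":0,"ax":0,"ay":0,"az":0.08,"grip":0.2}]' >/dev/null
python3 -c "from h import *;s=manip.get_state();print(s['moment'],s['ee_rot'],s['qpos'][5])"
python3 -m jog '[{"dx":0,"dy":0,"dz":0,"ax":0,"ay":0,"az":0.02,"grip":0.2},{"dx":0,"dy":0,"dz":0,"ax":0,"ay":0,"az":0.03,"grip":0.2},{"dx":0,"dy":0,"dz":0,"ax":0,"ay":0,"az":0.03,"grip":0.2}]' > /dev/null
python3 -c "from h import *;s=manip.get_state();print(s['moment'],s['ee_rot'],s['qpos'][5])"
```

```text
[ 0.04348217  0.2564387  -0.14654143] [4.89140587e-04 3.42870958e-01 9.39382376e-01 1.35127193e-04] -1.073072138889745
[ 0.01846519  0.17939814 -0.07028914] [5.12507531e-04 3.64559765e-01 9.31179843e-01 1.22375591e-04] -1.0266324454914175
```

```bash
python3 -m jog '[{"dx":0,"dy":0,"dz":0,"ax":0,"ay":0,"az":0.02,"grip":0.2},{"dx":0,"dy":0,"dz":0,"ax":0,"ay":0,"az":0.03,"grip":0.2},{"dx":0,"dy":0,"dz":0,"ax":0,"ay":0,"az":0.03,"grip":0.2}]' > /dev/null
python3 -c "from h import *;s=manip.get_state();print(s['moment'],s['contact_force'],s['qpos'][5])"
python3 -m jog '[{"dx":0,"dy":0,"dz":0,"ax":0,"ay":0,"az":0.02,"grip":0.2},{"dx":0,"dy":0,"dz":0,"ax":0,"ay":0,"az":0.03,"grip":0.2},{"dx":0,"dy":0,"dz":0,"ax":0,"ay":0,"az":0.03,"grip":0.2}]' > /dev/null
python3 - <<'E'
from h import *
s=manip.get_state();print(s['moment'],s['contact_force'],s['qpos'][5])
i,K,C=cam("wrist"); cv2.imwrite("pics/w6.png",cv2.resize(i[90:310,200:440],None,fx=2.7,fy=2.7,interpolation=2)[...,::-1])
E
```

```text
[-0.23517765  0.07703962  0.95847263] [ 0.43933945 -0.5234521   5.17302337] -0.9811696873932289
[-1.20632811  0.0378808   0.49260201] [ 0.3629253  -6.30721482  5.43157677] -0.9323182182640091
```

View pics/w6.png

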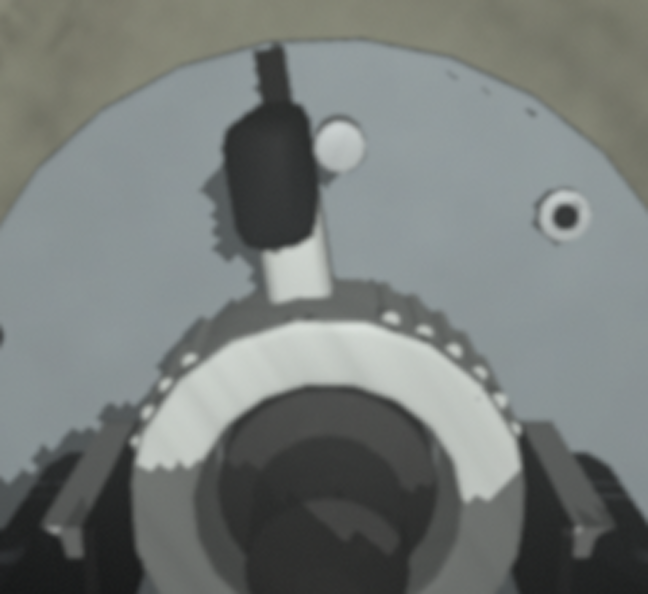

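The moment rose to 0.96 N m and then the pads slipped. The paddle at (270,175) touches the pin (340,145) and lines up with the bar (272,75), so the lever is home. I release and lift. The picture allowance is used up, so I'll check the result by numbers.

```bash
python3 -m jog '[{"dx":0,"dy":0,"dz":0,"ax":0,"ay":0,"az":0,"grip":1},{"dx":0,"dy":0,"dz":0,"ax":0,"ay":0,"az":0,"grip":1},{"dx":0,"dy":0,"dz":0,"ax":0,"ay":0,"az":0,"grip":1},{"dx":0,"dy":0,"dz":0,"ax":0,"ay":0,"az":0,"grip":1},{"dx":0,"dy":0,"dz":0,"ax":0,"ay":0,"az":0,"grip":1}]'
python3 -m jog '[{"dx":0,"dy":0,"dz":-0.15,"ax":0,"ay":0,"az":0,"grip":1},{"dx":0,"dy":0,"dz":-0.3,"ax":0,"ay":0,"az":0,"grip":1},{"dx":0,"dy":0,"dz":-0.45,"ax":0,"ay":0,"az":0,"grip":1},{"dx":0,"dy":0,"dz":-0.6,"ax":0,"ay":0,"az":0,"grip":1},{"dx":0,"dy":0,"dz":-0.6,"ax":0,"ay":0,"az":0,"grip":1}]'
python3 -m jog '[{"dx":0,"dy":0,"dz":0,"ax":0,"ay":0,"az":0,"grip":1},{"dx":0,"dy":0,"dz":0,"ax":0,"ay":0,"az":0,"grip":1}]'
python3 - <<'E'
from h import *
i,K,C=cam("wrist");np.savez("w7",i=i,K=K,C=C);i=i.astype(int)
c0=proj(K,C,[.482,-.027,.042]);print(c0)
m=np.zeros(i.shape[:2],np.uint8);cv2.circle(m,tuple(int(x) for x in c0),75,255,-1)
m[i.max(2)>=70]=0
_,_,st,ce=cv2.connectedComponentsWithStats(m)
for k in range(1,len(st)):
    if st[k,4]>10:
        o=[]
        for z in(.01,.055,.064):
            p=ray(K,C,*ce[k],z)[:2];r=p-[.482,-.027];o.append((z,round(np.hypot(*r),4),round(np.degrees(np.arctan2(r[1],r[0]))%360,1)))
        print(st[k],ce[k].round(1),o)
E
```

```text
clock: 8.83
position: [0.4819, -0.0276, -0.0076]
ee_rot: [-0.0, 0.409, 0.913, 0.0]
contact_force: [-0.0, -0.6, 1.1]
width: 0.0853
gripper_force: 0.0
clock: 9.25
position: [0.4873, -0.0287, 0.1497]
ee_rot: [0.007, 0.408, 0.913, 0.002]
contact_force: [1.1, -0.2, 0.1]
width: 0.0859
gripper_force: 0.0
clock: 9.42
position: [0.4816, -0.0277, 0.1422]
ee_rot: [-0.0, 0.408, 0.913, 0.0]
contact_force: [0.1, 0.7, -0.7]
width: 0.0852
gripper_force: 0.0
[321.77601722 194.09432071]
[305 120  15  26 266] [311.9 133.6] [(0.01, np.float64(0.0466), np.float64(142.3)), (0.055, np.float64(0.0493), np.float64(140.3)), (0.064, np.float64(0.0498), np.float64(139.9))]
[329 175   8   6  12] [333.1 177.2] [(0.01, np.float64(0.0127), np.float64(79.1)), (0.055, np.float64(0.0184), np.float64(104.1)), (0.064, np.float64(0.0198), np.float64(107.2))]
[304 182  32  31 297] [317.9 195.3] [(0.01, np.float64(0.0095), np.float64(290.5)), (0.055, np.float64(0.0037), np.float64(185.7)), (0.064, np.float64(0.0053), np.float64(165.3))]
```

Run:
```python
from h import *
d=np.load("w7.npz");i=d["i"].astype(int);K,C=d["K"],d["C"];c=np.array([.482,-.027])
def prof(r,z):
    g=[]
    for a in range(125,160):
        t=np.radians(a);u,v=proj(K,C,[c[0]+r*np.cos(t),c[1]+r*np.sin(t),z]);g.append(int(i[int(round(v)),int(round(u))].mean()))
    return g
print("deg",125)
for r,z in((.061,.01),(.063,.01),(.045,.055),(.049,.055),(.053,.055),(.049,.024)):print(r,z,prof(r,z))
```

```text
deg 125
0.061 0.01 [152, 151, 152, 153, 153, 153, 153, 153, 153, 153, 152, 152, 142, 117, 80, 59, 56, 78, 112, 138, 151, 149, 149, 150, 148, 147, 148, 148, 148, 147, 149, 149, 149, 148, 148]
0.063 0.01 [152, 150, 150, 150, 150, 150, 150, 149, 150, 150, 149, 149, 144, 129, 94, 65, 70, 80, 127, 144, 147, 146, 146, 145, 144, 146, 145, 147, 147, 148, 147, 149, 145, 148, 145]
0.045 0.055 [149, 151, 151, 150, 150, 149, 147, 139, 125, 100, 55, 51, 53, 55, 55, 56, 55, 55, 53, 52, 53, 60, 75, 86, 91, 90, 91, 101, 120, 139, 146, 149, 149, 149, 149]
0.049 0.055 [150, 150, 166, 176, 182, 182, 181, 178, 138, 97, 62, 51, 54, 55, 57, 58, 57, 55, 54, 51, 52, 60, 87, 91, 96, 99, 113, 131, 129, 142, 145, 149, 150, 149, 149]
0.053 0.055 [151, 152, 158, 173, 196, 201, 201, 197, 156, 122, 86, 60, 55, 59, 60, 58, 55, 54, 52, 51, 64, 88, 115, 131, 150, 150, 150, 149, 149, 148, 149, 147, 148, 148, 148]
0.049 0.024 [153, 167, 182, 189, 189, 188, 190, 190, 189, 172, 82, 54, 53, 55, 59, 61, 59, 57, 56, 54, 53, 50, 57, 72, 87, 98, 115, 124, 142, 149, 148, 148, 148, 148, 149]
```

The bar mark is at about 140.5° and the paddle is centred at about 140.5° and touching the pin. The head is still central, and the gripper is clear above. I hand the job in.

```bash
python3 -c "from rig import manip;print(manip.sign_off())"
```

```text
the job is handed in; nothing more can be done
None
```

The probe mount's collar is turned clockwise to the locked mark with its lever against the stop pin and released; the head is still seated, the arm never went near the empty mount, and I handed in at about 9.5 s, though I viewed 11 pictures against the limit of 10.

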